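# Lid the biscuit-fired jars

## Task

Put each of the four terracotta lids on the jar that it belongs to (large round, small round, square, oblong), so that it sits flat and fully down on the rim, the square and oblong lids lined up with the sides of their jars. Set the lids down gently, and leave the jars standing where they are and the two little glaze bottles undisturbed.

Things in the scene. Friction and masses are not known exactly. Their poses are not given: they have to be found in the camera images.
- jar_large_rim (a point): Large round jar, unglazed reddish terracotta, open and hollow: 104 mm outside diameter at the rim, walls 7 mm, 70 mm tall. Loose, about 0.5 kg, stands on the table. Its origin is the centre of its open mouth, level with the rim; z points up.
- jar_small_rim (a point): Small round jar, unglazed reddish terracotta, open and hollow: 72 mm outside diameter at the rim, walls 7 mm, 80 mm tall. Loose, about 0.35 kg, stands on the table. Its origin is the centre of its open mouth, level with the rim; z points up.
- jar_square_rim (a point): Square jar, unglazed reddish terracotta, open and hollow: 84 x 84 mm outside, walls 7 mm, 60 mm tall. Loose, about 0.45 kg, stands on the table. Its origin is the centre of its open mouth, level with the rim; z points up, x and y run along its sides.
- jar_oblong_rim (a point): Oblong jar, unglazed reddish terracotta, open and hollow: 120 mm (along its x) x 70 mm (along its y) outside, walls 7 mm, 50 mm tall. Loose, about 0.45 kg, stands on the table. Its origin is the centre of its open mouth, level with the rim; z points up.
- lid_large_grip (a point): Lid of the large round jar, unglazed reddish terracotta, 0.16 kg: a disc 112 mm in diameter, 8 mm thick, with a central round knob, 26 mm diameter, 34 mm tall. Plug below, 8 mm deep, 7 mm play in the jar. Lies knob up on its plug. Origin: grip point on the knob's axis, 12 mm below its top, 22 mm above plate, 38 mm above plug's underside; seated, 30 mm above the rim. z up.
- lid_small_grip (a point): Lid of the small round jar, unglazed reddish terracotta, 0.10 kg: a disc 80 mm in diameter, 8 mm thick, with a central round knob, 26 mm diameter, 34 mm tall. Plug below, 8 mm deep, 7 mm play in the jar. Lies knob up on its plug. Origin: grip point on the knob's axis, 12 mm below its top, 22 mm above plate, 38 mm above plug's underside; seated, 30 mm above the rim. z up.
- lid_square_grip (a point): Lid of the square jar, unglazed reddish terracotta, 0.15 kg: a plate 92 x 92 mm, 8 mm thick, with a central bar knob 44 (x) x 18 (y) x 34 mm tall. Plug below, 8 mm deep, 7 mm play in the jar. Lies knob up on its plug. Origin: grip point on the knob's axis, 12 mm below its top, 22 mm above plate, 38 mm above plug's underside; seated, 30 mm above the rim. z up, x, y along the sides.
- lid_oblong_grip (a point): Lid of the oblong jar, unglazed reddish terracotta, 0.15 kg: a plate 128 mm (along its x) x 78 mm (along its y), 8 mm thick, with a central bar knob 44 (x) x 18 (y) x 34 mm tall. Plug below, 8 mm deep, 7 mm play in the jar. Lies knob up on its plug. Origin: grip point on the knob's axis, 12 mm below its top, 22 mm above plate, 38 mm above plug's underside; seated, 30 mm above the rim. z up.
- bottle_left: Small grey glaze bottle with a white cap, 34 mm in diameter, 55 mm tall, standing loose among the ware on the robot's left. Origin at the centre of its underside. Not to be disturbed.
- bottle_right: Small grey glaze bottle with a black cap, 34 mm in diameter, 55 mm tall, standing loose among the ware on the robot's right. Origin at the centre of its underside. Not to be disturbed.
There are look-alikes about, which are no part of the job. What is shaped like the part that bears lid_square_grip but green or pink is not meant.

How it is judged (in metres and radians):
At the end, for the whole second after the job is handed in: Each lid rests on its own jar: centre within 12 mm of the jar's axis, plate down on the rim (origin 26 to 33.5 mm above it), lid and jar level within 0.07 rad; square lid (any quarter turn) and oblong lid (either way round) in line with the jar within 0.2 rad; all at rest (horizontal distance between lid_large_grip and jar_large_rim below 0.012 m and z of lid_large_grip in the frame of jar_large_rim between 0.026 and 0.0335 m and angle between each of lid_large_grip, jar_large_rim, lid_small_grip, jar_small_rim, lid_square_grip, jar_square_rim, lid_oblong_grip, jar_oblong_rim's own z axis and vertical below 0.07 rad and linear speed of each of lid_large, lid_small, lid_square, lid_oblong below 0.02 m/s and angular speed of each of lid_large, lid_small, lid_square, lid_oblong below 0.2 rad/s and horizontal distance between lid_small_grip and jar_small_rim below 0.012 m and z of lid_small_grip in the frame of jar_small_rim between 0.026 and 0.0335 m and horizontal distance between lid_square_grip and jar_square_rim below 0.012 m and z of lid_square_grip in the frame of jar_square_rim between 0.026 and 0.0335 m and horizontal distance between lid_oblong_grip and jar_oblong_rim below 0.012 m and z of lid_oblong_grip in the frame of jar_oblong_rim between 0.026 and 0.0335 m and angle between the x axis of lid_oblong_grip and the x axis of jar_oblong_rim, either way round below 0.2 rad and (angle between the x axis of lid_square_grip and the x axis of jar_square_rim, either way round below 0.2 rad or angle between the x axis of lid_square_grip and the y axis of jar_square_rim, either way round below 0.2 rad)); the robot touches nothing.
It fails at once if a jar is shifted by more than 35 mm or tipped (distance of any of jar_large_rim, jar_small_rim, jar_square_rim, jar_oblong_rim from where it was at the start of the episode above 0.035 m or angle between any of jar_large_rim, jar_small_rim, jar_square_rim, jar_oblong_rim's own z axis and vertical above 0.4 rad).
It fails at once if a lid is dropped (arrives at its jar faster than 0.55 m/s, a fall of 15 mm) or pressed on it with more than 60 N ((horizontal distance between lid_large_grip and jar_large_rim below 0.03 m and z of lid_large_grip in the frame of jar_large_rim below 0.05 m and linear speed of lid_large above 0.55 m/s) or contact force between lid_large and jar_large above 60 N or (horizontal distance between lid_small_grip and jar_small_rim below 0.03 m and z of lid_small_grip in the frame of jar_small_rim below 0.05 m and linear speed of lid_small above 0.55 m/s) or contact force between lid_small and jar_small above 60 N or (horizontal distance between lid_square_grip and jar_square_rim below 0.03 m and z of lid_square_grip in the frame of jar_square_rim below 0.05 m and linear speed of lid_square above 0.55 m/s) or contact force between lid_square and jar_square above 60 N or (horizontal distance between lid_oblong_grip and jar_oblong_rim below 0.03 m and z of lid_oblong_grip in the frame of jar_oblong_rim below 0.05 m and linear speed of lid_oblong above 0.55 m/s) or contact force between lid_oblong and jar_oblong above 60 N).
It fails at once if a little glaze bottle is knocked over or shifted by more than 35 mm (distance of any of bottle_left, bottle_right from where it was at the start of the episode above 0.035 m or angle between any of bottle_left, bottle_right's own z axis and vertical above 0.5 rad).
It also fails if it takes over 118 s, if anything falls off the work surface, if the arm or the gripper's body presses on something with over 40 N, if the wrist force passes 120 N, or if a joint passes its speed limit or range.

## Robot

A 6-joint arm with a two-finger parallel gripper is mounted at the origin on the work surface. World frame = base frame: x ahead of the robot, y to its left, z up, the work surface at z = 0. Lengths are in m, angles in degrees, forces in N, time in s.
With the tool pointing down it reaches from about 0.35 to 0.875 m from the base axis. Payload 4.2 kg.
Tool frame: the origin (TCP) lies on the mounting face of the last link; the fingertips stand r.tips_ahead ahead of it and the grasp point (between the pads) lies 155 mm ahead of it (r.tips_ahead is the distance from the TCP to the fingertips, in m); z points along the fingers, y is the line along which they close (so a half turn about z gives the same grasp; the last joint's range is limited). The gripper opens to 85 mm and grips with 20 to 120 N. Pads are 22 mm wide; open, the fingers measure 114 mm over their backs; the gripper's body (76 mm by 85 mm) begins 54 mm behind the grasp point. The pads swing forward as they close: fully open they stand 13 mm farther back than shut.
Start: joints at [-61.387, 22.042, 0.453, 0, -68.411, -14.817], TCP at [0.149, -0.607, 0.405] pointing down, gripper open.
Joint ranges: [-179.83, 179.83], [-69.29, 118.12], [-61.27, 80.66], [-181.25, 117.63], [-171.15, -9.14], [-177.46, 177.46]. Speed limits (degrees/s): [159.86, 159.86, 180, 180, 180, 180].

## Interface

Orientations are given as [roll, pitch, yaw] about the fixed x, y, z axes, in that order (R = Rz(yaw) Ry(pitch) Rx(roll)).
In Python, from workcell import r gives the robot as it stands. The module is installed in compiled form; this text tells all that it offers.
- The arm moves only by the tool move_arm, never from a script. Its argument "moves" is a list of rows, each an object with "translation": the shift along the tool's x, y, z in mm, a list of three; "yaw": the turn about the tool's z in rad. A call has 1 to 5 rows; each row shifts and turns the commanded pose from where the row before left it, along the tool's axes as they then stand; what a row does not reach is not made up. A row lasts 1/8 s, in which the tool goes at most 62.5 mm and 10.7 degrees, less where a joint would pass 70% of its speed; a pose out of reach is approached as far as the arm can. A call with a gripper value outside its range is refused whole. "claw" is the finger opening in mm, from 0 to 85.4, set as the call begins (left out, the last holds). The fingers move at their own pace and stop on an object; "grip_force" is the grip in N (left out, the last holds). Time passes only in rows, so rows that do not move let the fingers close. It gives the time, the measured TCP pose, the force, the opening and the grip force at its end, in the units of the state.
- r.state(): the state, without advancing time (a new reading comes with each control period).
- r.capture(name): name is "side" or "top" or "wrist"; returns a dict with "color" (400x640x3 uint8, red, green, blue), "depth" (400x640 float32, m along the optical axis (not along the pixel's ray), 0 where there is no reading), "intrinsics" (3x3 intrinsics, pixels), "dist" ([k1, k2, p1, p2, k3] as OpenCV has them; the pictures are not rectified), "rvec" (rotation vector, rad) and "tvec" (3), from world to camera coordinates, as OpenCV has them; the wrist camera has in their place "mount" (4x4, takes a point from camera to tool coordinates, whose origin is the TCP and whose axes are the flange's). Camera axes: x right, y down, z forward; pixel columns grow to the right and rows downward; lengths in m; the calibration is good to about 2 mm. A picture is of the moment at which its call begins: read the wrist's pose just before it.
- r.finish_job(): hands the job in; it is judged then, once.
The state is a dict: "time_s": time; "joint_pos": joint angles; "qvel": joint speeds; "tau": joint torques, N m; "eef_pos": TCP position; "ee_rot": TCP orientation; "force": force on the tool from outside, world axes, zero at the start; "ft_torque": the same for the moment, N m; "width": finger opening in m; "finger_force": force on a finger pad.
Only numpy, scipy, OpenCV 4.12 (cv2) and the standard library are available. Lean on these libraries where they do the work, as an engineer would, in place of code of your own. Each camera call takes 0.05 s, during which the arm holds its last target. There are 200 camera calls.

## Working session

There is one attempt and no reset: what is moved stays moved. The work goes in short steps, Python scripts to look and compute and a tool call to move; the robot and the scene stay as the last step left them, time stands still between calls to the robot, and variables do not carry over. Pictures are saved under pics/ and viewed, at most 14 in all, crops included, and the job is handed in when it is done.

Besides the shell and the picture viewer there is one more tool, called after "Request:" as name([rows], argument=value, ...), one row to a line, values as JSON. move_arm: Moves the arm, as the interface text tells. Its arguments: {"type":"object","properties":{"moves":{"type":"array"},"claw":{"type":"number"},"grip_force":{"type":"number"}},"required":["moves"]}

```bash
mkdir -p pics
cat > h.py <<'E'
import numpy as np, cv2
from workcell import r
from scipy.spatial.transform import Rotation as Ro
def cap(n):
    s=r.state(); c=r.capture(n)
    if 'mount' in c:
        T=np.eye(4); T[:3,:3]=Ro.from_euler('xyz',s['ee_rot'],degrees=True).as_matrix(); T[:3,3]=s['eef_pos']
        c['cw']=T@c['mount']
    else:
        R=cv2.Rodrigues(np.array(c['rvec'],float))[0]; T=np.eye(4); T[:3,:3]=R.T; T[:3,3]=-R.T@np.array(c['tvec'],float).ravel(); c['cw']=T
    return c
def rays(c,px):
    u=cv2.undistortPoints(np.array(px,float).reshape(-1,1,2),c['intrinsics'],np.array(c['dist'],float)).reshape(-1,2)
    return np.c_[u,np.ones(len(u))]
def plane(c,px,z):
    d=rays(c,px)@c['cw'][:3,:3].T; o=c['cw'][:3,3]
    return o+d*((z-o[2])/d[:,2])[:,None]
def cloud(c):
    v,u=np.mgrid[:400,:640]; p=rays(c,np.stack([u,v],-1).reshape(-1,2))*c['depth'].reshape(-1,1)
    return (p@c['cw'][:3,:3].T+c['cw'][:3,3]).reshape(400,640,3)
def save(n,im): cv2.imwrite('pics/'+n+'.png',cv2.cvtColor(im,cv2.COLOR_RGB2BGR))
E
python3 - <<'E'
from h import *
print(r.state(), r.tips_ahead)
for n in('top','side'):
    c=cap(n); save(n+'0',c['color']); print(n,c['cw'].round(3).tolist(),c['intrinsics'].tolist(),(c['depth']>0).mean())
    np.save(n+'0.npy',c,allow_pickle=True)
E
```

```text
{'time_s': 0.0, 'joint_pos': array([-6.13875822e+01,  2.20907580e+01,  3.77880027e-01, -2.83913709e-02,
       -6.84119570e+01, -1.48160862e+01]), 'qvel': array([ 0.08575443,  0.00713291, -0.07707205,  0.02701077,  0.08542884,
        0.04151644]), 'tau': array([-1.88408048e-03, -3.92289770e+01,  1.88401526e+01,  4.18619916e+00,
       -4.66685815e-03,  6.08135025e-06]), 'eef_pos': array([ 0.14901844, -0.60675242,  0.40360978]), 'ee_rot': array([ 1.79872568e+02, -6.42303967e-03, -1.66214136e+02]), 'force': array([-0.87943444,  0.25750501,  0.32449891]), 'ft_torque': array([-0.0320682 ,  0.03426349,  0.05769626]), 'finger_force': 0.0, 'width': 0.08534448367624459} 0.1734
top [[-0.007, -0.991, 0.131, 0.271], [-1.0, 0.008, 0.008, 0.062], [-0.008, -0.131, -0.991, 1.459], [0.0, 0.0, 0.0, 1.0]] [[423.0309843877698, 0.0, 323.7095406213127], [0.0, 423.0309843877698, 196.18485556221663], [0.0, 0.0, 1.0]] 0.99596875
side [[-0.883, -0.319, 0.345, 0.081], [-0.47, 0.617, -0.632, 0.817], [-0.011, -0.72, -0.694, 0.858], [0.0, 0.0, 0.0, 1.0]] [[377.8529617945404, 0.0, 320.5468415450826], [0.0, 377.8529617945404, 196.39654422506214], [0.0, 0.0, 1.0]] 0.99626171875
```

View pics/top0.png

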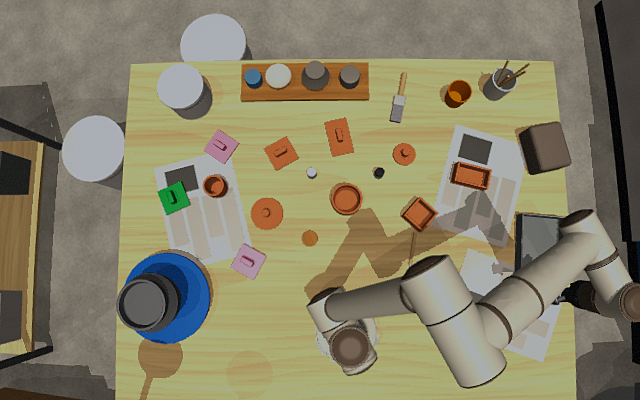

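View pics/side0.png

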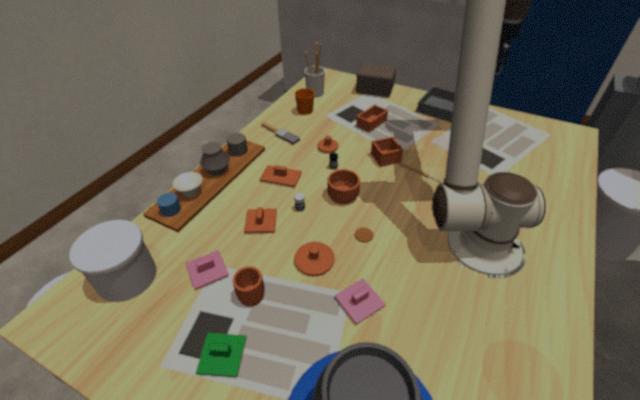

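The top view shows these terracotta lids: a large round one at (267,213), a small round one at (404,153), a squarish bar-knob one at (281,153) and a bar-knob one at (340,137) that is probably the oblong. The jars are large round (346,198), small round (215,186), square (418,213) and oblong (470,175). Bottles stand at (311,172) with a white cap and (379,172) with a black cap.

These could be taken for the parts:
- Green lid at (173,197) and pink lids at (221,146) and (248,261), all shaped like the square lid.
- Amber pot at (458,94), which resembles the small jar.
- Flat brown disc at (309,238), which resembles the small lid.

Next I measure the candidates from depth and check them in one crop.

```bash
cat > m.py <<'E'
from h import *
c=np.load('top0.npy',allow_pickle=True).item(); P=cloud(c)
hsv=cv2.cvtColor(c['color'],cv2.COLOR_RGB2HSV)
m=((hsv[...,0]<13)|(hsv[...,0]>174))&(hsv[...,1]>130)&(hsv[...,2]>60)
n,l,st,ce=cv2.connectedComponentsWithStats(m.astype(np.uint8))
for i in range(1,n):
    if st[i,4]<60: continue
    Q=P[l==i]; zt=np.percentile(Q[:,2],97)
    S={}
    for nm,(a,b) in dict(lidplate=(.011,.026),top=(zt-.008,zt+.02)).items():
        K=Q[(Q[:,2]>a)&(Q[:,2]<b)]
        if len(K)<10: continue
        R=cv2.minAreaRect((K[:,:2]*1000).astype(np.float32)); S[nm]=(len(K),np.round(R[0],1).tolist(),np.round(R[1],1).tolist(),round(R[2],1),round(np.median(K[:,2]),3))
    print(ce[i].round(),st[i,4],round(zt,3),S)
for nm,p in dict(white=(311,172),black=(379,172)).items(): print(nm,P[p[1]-2:p[1]+3,p[0]-2:p[0]+3].mean((0,1)).round(3))
x=c['color'][110:250,180:500]; save('crop0',cv2.resize(x,None,fx=2.5,fy=2.5,interpolation=cv2.INTER_CUBIC))
E
python3 m.py
```

```text
[462.  89.] 104 0.084 {'lidplate': (13, [831.9, -420.2], [49.1, 14.2], 32.9, np.float64(0.017)), 'top': (22, [832.4, -411.8], [71.8, 30.6], 53.3, np.float64(0.081))}
[452. 102.] 69 0.07 {'lidplate': (13, [789.0, -381.7], [46.5, 12.0], 57.8, np.float64(0.021)), 'top': (16, [785.5, -379.5], [54.7, 10.2], 64.5, np.float64(0.067))}
[339. 137.] 740 0.051 {'lidplate': (610, [672.8, 19.2], [126.1, 75.2], 12.3, np.float64(0.016)), 'top': (57, [673.0, 19.8], [40.4, 15.8], 13.7, np.float64(0.05))}
[281. 153.] 625 0.052 {'lidplate': (509, [616.2, 222.6], [90.6, 88.6], 29.2, np.float64(0.016)), 'top': (60, [614.4, 223.0], [17.9, 42.4], 30.6, np.float64(0.05))}
[404. 154.] 376 0.052 {'lidplate': (298, [609.6, -207.6], [75.3, 76.8], 65.8, np.float64(0.016)), 'top': (40, [608.2, -208.6], [21.7, 21.9], 45.7, np.float64(0.049))}
[471. 176.] 695 0.052 {'lidplate': (77, [525.9, -433.9], [116.0, 66.6], 75.4, np.float64(0.016)), 'top': (172, [526.9, -435.6], [118.4, 69.2], 75.6, np.float64(0.049))}
[214. 186.] 362 0.083 {'lidplate': (43, [500.7, 456.9], [27.9, 52.4], 67.5, np.float64(0.015)), 'top': (113, [493.6, 441.6], [68.9, 68.1], 89.8, np.float64(0.079))}
[346. 199.] 748 0.073 {'lidplate': (133, [453.3, -5.3], [90.3, 76.1], 62.8, np.float64(0.015)), 'top': (179, [445.0, -1.0], [99.7, 100.8], 89.5, np.float64(0.07))}
[420. 214.] 593 0.063 {'lidplate': (41, [393.8, -247.1], [76.9, 79.6], 50.4, np.float64(0.015)), 'top': (152, [393.9, -249.7], [82.0, 84.0], 47.1, np.float64(0.059))}
[267. 213.] 789 0.05 {'lidplate': (676, [405.2, 270.5], [108.0, 103.9], 89.5, np.float64(0.016)), 'top': (48, [403.7, 271.7], [24.2, 23.5], 31.4, np.float64(0.049))}
white [0.528 0.113 0.11 ]
black [ 0.537 -0.114  0.055]
```

View pics/crop0.png

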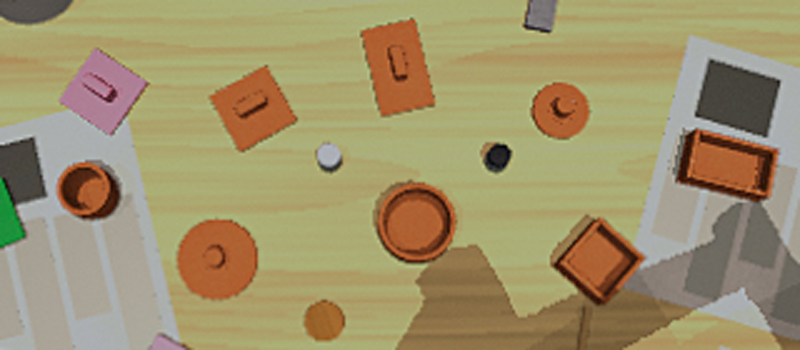

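The crop confirms the choice. The square lid is the orange plate at (281,153), 91 x 89 mm, the oblong lid is at (340,137), 126 x 75 mm, and the small round lid is at (404,153). I am moving to hover over the small lid.

Request:
move_arm([
  {"translation": [-54,27.5,0],"yaw": 0},
  {"translation": [-54,27.5,0],"yaw": 0},
  {"translation": [-54,27.5,0],"yaw": 0},
  {"translation": [-54,27.5,0],"yaw": 0},
  {"translation": [-54,27.5,0],"yaw": 0},
], claw=60, grip_force=40)

```text
time_s: 0.72
eef_pos: [0.3796, -0.4075, 0.4044]
ee_rot: [180.0, -0.0, -166.2]
force: [0.6, -0.9, -1.1]
width: 0.06
finger_force: 0.0
```

Request:
move_arm([
  {"translation": [-54,27.5,0],"yaw": 0},
  {"translation": [-54,27.5,0],"yaw": 0},
  {"translation": [-54,27.5,0],"yaw": 0},
  {"translation": [-50,25,0],"yaw": 0},
  {"translation": [0,0,0],"yaw": 0},
])

```text
time_s: 1.35
eef_pos: [0.5612, -0.2514, 0.4034]
ee_rot: [179.9, -0.1, -165.9]
force: [-0.4, -0.7, 0.1]
width: 0.0598
finger_force: 0.0
```

```bash
cat > go.py <<'E'
# go.py x y ztcp [yaw]: prints needed tool-axis shift (after turn) in mm and turn in rad
import sys; from h import *
def go(x,y,z,yaw=None):
    s=r.state(); p=s['eef_pos']; y0=s['ee_rot'][2]
    t=0 if yaw is None else (y0-yaw+90)%180-90
    a=np.radians(y0-t); d=np.array([x,y,z])-p
    print('t',round(s['time_s'],2),'pose',p.round(4),s['ee_rot'].round(1),'w',round(s['width'],4),'F',s['force'].round(1),'j1,j6',s['joint_pos'][[0,5]].round())
    print(' turn rad',round(np.radians(t),3),'then shift mm',(1000*np.array([d[0]*np.cos(a)+d[1]*np.sin(a), d[0]*np.sin(a)-d[1]*np.cos(a), -d[2]])).round(1))
if __name__=='__main__': go(*map(float,sys.argv[1:]))
E
python3 go.py .608 -.2085 .3
python3 - <<'E'
from h import *
c=cap('wrist'); save('w1',c['color']); np.save('w1.npy',c,allow_pickle=True); print(c['mount'].round(3).tolist(),c['intrinsics'][0])
E
```

```text
t 1.35 pose [ 0.5612 -0.2514  0.4034] [ 1.799e+02 -1.000e-01 -1.659e+02] w 0.0598 F [-0.4 -0.7  0.1] j1,j6 [ -9. -67.]
 turn rad 0.0 then shift mm [-55.8  30.2 103.4]
[[0.001, -0.966, -0.259, 0.066], [1.0, 0.001, -0.0, 0.001], [0.0, -0.259, 0.966, 0.031], [0.0, 0.0, 0.0, 1.0]] [352.88911558   0.         315.88485254]
```

View pics/w1.png

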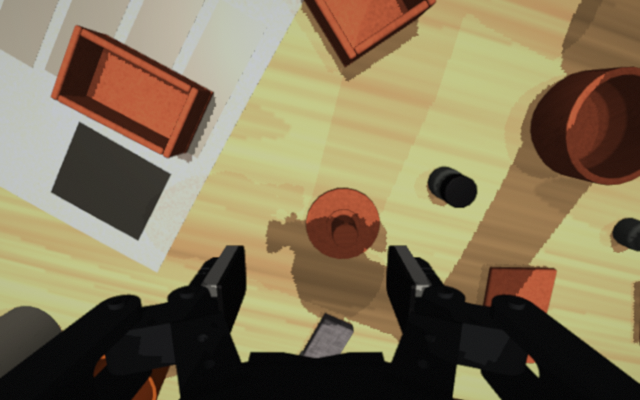

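The wrist view shows the small lid at (343,222) with its knob at (345,230), plus the oblong and square jars at the top and the black-capped bottle at (455,187). I am measuring from this view.

```bash
cat > loc.py <<'E'
from h import *
O=dict(lid_small=(.608,-.2085,.016,.05),lid_large=(.404,.2715,.016,.05),lid_square=(.615,.2228,.016,.05),lid_oblong=(.673,.0195,.016,.05),
 jar_small=(.4936,.4416,.08,0),jar_large=(.445,-.001,.07,0),jar_square=(.394,-.2495,.06,0),jar_oblong=(.527,-.4355,.05,0))
def loc(c,names):
    P=cloud(c); hsv=cv2.cvtColor(c['color'],cv2.COLOR_RGB2HSV)
    m=((hsv[...,0]<13)|(hsv[...,0]>172))&(hsv[...,1]>110)&(hsv[...,2]>40)
    for n in names:
        x,y,z,k=O[n]
        for h in (z,k):
            if not h: continue
            near=np.hypot(P[...,0]-x,P[...,1]-y)<(.03 if h==k else .085)
            g=m&near&(abs(P[...,2]-h)<.006)
            if g.sum()<30: print(n,h,'few',g.sum()); continue
            v,u=np.nonzero(g); edge=u.min()==0 or v.min()==0 or u.max()==639 or v.max()==399
            Q=plane(c,np.c_[u,v],h)[:,:2].astype(np.float32)*1000
            R=cv2.minAreaRect(Q); C=cv2.minEnclosingCircle(Q)
            print(n,h,g.sum(),'EDGE' if edge else '','z',P[g][:,2].mean().round(4),'rect',np.round(R[0],1),np.round(R[1],1),round(R[2],1),'circ',np.round(C[0],1),round(C[1],1),'ext',Q.min(0).round(1),Q.max(0).round(1))
if __name__=='__main__':
    import sys
    a=sys.argv[1:]; c=cap('wrist') if a[0]=='now' else np.load(a[0],allow_pickle=True).item()
    if a[0]=='now': np.save('last.npy',c,allow_pickle=True)
    loc(c,a[1:])
E
python3 loc.py w1.npy lid_small jar_square jar_oblong jar_large; echo; python3 loc.py top0.npy lid_small lid_large lid_square lid_oblong jar_small jar_large jar_square jar_oblong
```

```text
lid_small 0.016 3377  z 0.0163 rect [ 607.8 -209.7] [78.  78.6] 62.3 circ [ 607.8 -209.6] 39.7 ext [ 568.6 -248.4] [ 647.2 -170.2]
lid_small 0.05 525  z 0.0497 rect [ 607.2 -210. ] [25.9 24.4] 14.8 circ [ 607.2 -210.4] 13.2 ext [ 594.1 -223. ] [ 620.  -197.5]
jar_square 0.06 1467 EDGE z 0.0596 rect [ 425.9 -235.2] [46.5 99.3] 14.6 circ [ 404.1 -240.9] 49.6 ext [ 390.8 -289.1] [ 453.2 -192.9]
jar_oblong 0.05 3465  z 0.0494 rect [ 525.9 -435.7] [121.3  69.8] 75.5 circ [ 526.2 -435.6] 69.0 ext [ 478.9 -502.4] [ 573.8 -369. ]
jar_large 0.07 2033 EDGE z 0.0691 rect [454.  -20.3] [102.8  73.9] 26.6 circ [447.6  -7. ] 52.4 ext [395.4 -58.8] [497.4  34.1]

lid_small 0.016 297  z 0.0161 rect [ 609.7 -207.5] [74.9 76. ] 62.3 circ [ 609.2 -208.2] 39.0 ext [ 572.4 -247.2] [ 647.7 -169.7]
lid_small 0.05 38  z 0.0494 rect [ 608.9 -209.3] [21.8 22.6] 44.3 circ [ 608.8 -208.9] 12.6 ext [ 596.6 -219.8] [ 621.2 -198.8]
lid_large 0.016 680  z 0.0157 rect [405.  270.2] [107.2 103.4] 89.7 circ [404.1 269.9] 54.5 ext [353.2 216.7] [456.8 323.8]
lid_large 0.05 43  z 0.0495 rect [403.  271.3] [24.3 22.4] 63
[... 350 characters left out ...]
] [126.   75.4] 12.4 circ [673.3  19.7] 70.7 ext [606.1 -26.8] [740.  67.]
lid_oblong 0.05 58  z 0.0497 rect [671.4  19.9] [43.7 16.7] 12.9 circ [672.   17.5] 21.9 ext [650.7   9. ] [693.3  29.4]
jar_small 0.08 130  z 0.0793 rect [492.8 440.7] [70.5 70. ] 33.7 circ [493.  440.5] 36.6 ext [456.5 404. ] [527.4 475.5]
jar_large 0.07 182  z 0.0697 rect [444.6  -0.9] [ 99.4 100.1] 89.5 circ [445.6  -1.1] 51.8 ext [394.5 -50.6] [494.8  48.9]
jar_square 0.06 168  z 0.0588 rect [ 393.2 -248.8] [82.5 84.3] 47.1 circ [ 394.7 -248.7] 55.8 ext [ 340.1 -304.5] [ 450.5 -193.4]
jar_oblong 0.05 188  z 0.049 rect [ 526.2 -435.7] [120.2  70.7] 75.1 circ [ 525.  -434.6] 66.1 ext [ 480.8 -498.1] [ 571.5 -370.4]
```

Request:
move_arm([
  {"translation": [-20,10,40],"yaw": 0},
  {"translation": [-14,9,40],"yaw": 0},
  {"translation": [0,0,20],"yaw": 0},
  {"translation": [0,0,0],"yaw": 0},
  {"translation": [0,0,0],"yaw": 0},
])

```text
time_s: 2.02
eef_pos: [0.587, -0.2284, 0.306]
ee_rot: [-179.9, 0.1, -166.3]
force: [-0.2, -0.6, 0.9]
width: 0.0602
finger_force: 0.0
```

```bash
python3 go.py .6078 -.2098 .195; python3 loc.py now lid_small
```

```text
t 2.02 pose [ 0.587  -0.2284  0.306 ] [-1.799e+02  1.000e-01 -1.663e+02] w 0.0602 F [-0.2 -0.6  0.9] j1,j6 [ -7. -70.]
 turn rad 0.0 then shift mm [-24.6  13.1 111. ]
lid_small 0.016 6290  z 0.0164 rect [ 608.1 -209.3] [78.6 78.4] 59.2 circ [ 607.9 -209.3] 39.8 ext [ 568.4 -248.6] [ 647.4 -170. ]
lid_small 0.05 1054  z 0.0497 rect [ 606.9 -209.5] [26.3 24.6] 13.8 circ [ 607.  -210.1] 13.4 ext [ 593.7 -222.7] [ 620.1 -197.2]
```

Request:
move_arm([
  {"translation": [-12.5,6.5,0],"yaw": 0},
  {"translation": [-12,6.5,35],"yaw": 0},
  {"translation": [0,0,40],"yaw": 0},
  {"translation": [0,0,34],"yaw": 0},
  {"translation": [0,0,0],"yaw": 0},
])

```text
time_s: 2.7
eef_pos: [0.6076, -0.2084, 0.1935]
ee_rot: [179.9, -0.3, -166.2]
force: [-0.6, 0.1, 0.1]
width: 0.06
finger_force: 0.0
```

```bash
python3 go.py .6078 -.2096 .195
```

```text
t 2.7 pose [ 0.6076 -0.2084  0.1935] [ 179.9   -0.3 -166.2] w 0.06 F [-0.6  0.1  0.1] j1,j6 [ -5. -72.]
 turn rad 0.0 then shift mm [ 0.1 -1.2 -1.5]
```

Well centred. Close, settle and lift.

Request:
move_arm([
  {"translation": [0,-1,-1],"yaw": 0},
  {"translation": [0,0,0],"yaw": 0},
  {"translation": [0,0,0],"yaw": 0},
  {"translation": [0,0,0],"yaw": 0},
], claw=15)

```text
time_s: 3.2
eef_pos: [0.6092, -0.2101, 0.1992]
ee_rot: [-179.9, 0.3, -166.2]
force: [0.2, 1.7, 5.4]
width: 0.0247
finger_force: 39.7
```

Request:
move_arm([
  {"translation": [0,0,0],"yaw": 0},
  {"translation": [0,0,-20],"yaw": 0},
  {"translation": [0,0,-40],"yaw": 0},
  {"translation": [0,0,-50],"yaw": 0},
  {"translation": [0,0,-30],"yaw": 0},
])

```text
time_s: 3.82
eef_pos: [0.6081, -0.2101, 0.3399]
ee_rot: [-179.9, 0.2, -166.2]
force: [1.3, 0.5, -1.7]
width: 0.0246
finger_force: 39.4
```

```bash
python3 go.py .4932 .441 .334
```

```text
t 3.83 pose [ 0.6081 -0.2101  0.3399] [-179.9    0.2 -166.2] w 0.0246 F [ 1.3  0.5 -1.7] j1,j6 [ -5. -72.]
 turn rad 0.0 then shift mm [-43.7 659.7   5.9]
```

Request:
move_arm([
  {"translation": [-3.5,25,0],"yaw": 0},
  {"translation": [-3.5,50,0],"yaw": 0},
  {"translation": [-3.5,55,0],"yaw": 0},
  {"translation": [-3.5,55,0],"yaw": 0},
  {"translation": [-3.5,55,0],"yaw": 0},
])

```text
time_s: 4.45
eef_pos: [0.5671, 0.0287, 0.337]
ee_rot: [180.0, 0.0, -166.2]
force: [1.3, 0.6, -1.6]
width: 0.0243
finger_force: 39.4
```

Request:
move_arm([
  {"translation": [-3.5,55,0],"yaw": 0},
  {"translation": [-3.5,55,0],"yaw": 0},
  {"translation": [-3.5,55,0],"yaw": 0},
  {"translation": [-3.5,55,0],"yaw": 0},
  {"translation": [-3.5,50,0],"yaw": 0},
])

```text
time_s: 5.08
eef_pos: [0.5196, 0.2952, 0.337]
ee_rot: [180.0, -0.0, -166.2]
force: [0.8, 1.2, -0.3]
width: 0.025
finger_force: 39.4
```

Request:
move_arm([
  {"translation": [-3.5,45,0],"yaw": 0},
  {"translation": [0,30,0],"yaw": 0},
  {"translation": [0,15,0],"yaw": 0},
  {"translation": [0,0,0],"yaw": 0},
])

```text
time_s: 5.58
eef_pos: [0.5022, 0.3821, 0.3366]
ee_rot: [-180.0, -0.0, -166.2]
force: [-0.7, -0.5, -0.8]
width: 0.0245
finger_force: 39.4
```

```bash
python3 go.py .4932 .441 .334; python3 loc.py now jar_small lid_large; python3 -c "
from h import *
c=np.load('last.npy',allow_pickle=True).item(); save('w2',c['color'])"
```

```text
t 5.58 pose [0.5022 0.3821 0.3366] [-180.    -0.  -166.2] w 0.0245 F [-0.7 -0.5 -0.8] j1,j6 [  52. -128.]
 turn rad 0.0 then shift mm [-5.4 59.4  2.6]
jar_small 0.08 2180  z 0.0794 rect [485.7 450. ] [72.6 51. ] 35.6 circ [491.6 442. ] 36.4 ext [455.7 410.3] [526.9 478. ]
lid_large 0.016 11009 EDGE z 0.0163 rect [419.3 275.5] [ 77.6 110.4] 12.8 circ [403.9 271.7] 55.6 ext [370.4 216.2] [458.3 327.3]
lid_large 0.05 1210  z 0.0497 rect [403.4 272.4] [26.1 24.8] 77.3 circ [403.6 272.3] 13.2 ext [390.8 259.4] [416.2 285.4]
```

View pics/w2.png

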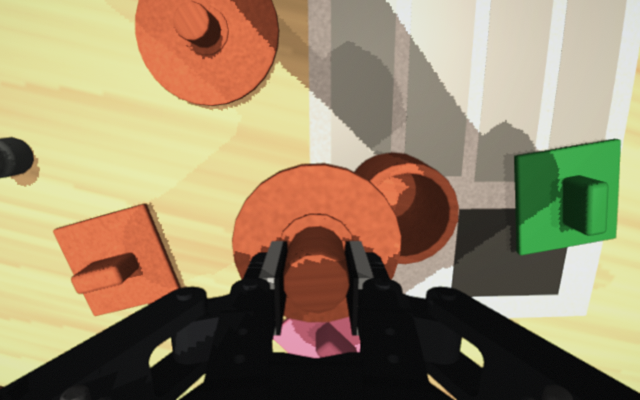

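The picture shows the small lid held level in the fingers at (316,225), with the small jar partly behind it at (415,205). I fit the lid's position in the hand.

```bash
cat > hand.py <<'E'
# lid in hand: plate points in tool coordinates
from h import *
import sys
def hand(c):
    v,u=np.mgrid[:400,:640]; d=c['depth']; p=(rays(c,np.stack([u,v],-1).reshape(-1,2))*d.reshape(-1,1))
    T=c['mount']; p=(p@T[:3,:3].T+T[:3,3]).reshape(400,640,3)
    hsv=cv2.cvtColor(c['color'],cv2.COLOR_RGB2HSV)
    m=((hsv[...,0]<13)|(hsv[...,0]>172))&(hsv[...,1]>110)&(hsv[...,2]>40)&(p[...,2]>.165)&(p[...,2]<.20)&(np.hypot(p[...,0],p[...,1])<.085)
    q=p[m]; A=np.c_[q[:,:2],np.ones(len(q))]
    z0=np.median(q[:,2]); k=abs(q[:,2]-z0)<.004; ab=np.linalg.lstsq(A[k],q[k,2],rcond=None)[0]
    print('plate z in tool',ab[2].round(4),'slopes',ab[:2].round(3),k.sum())
    m2=m&(abs(p[...,2]-z0)<.005); m2=cv2.morphologyEx(m2.astype(np.uint8),cv2.MORPH_OPEN,np.ones((3,3)))
    cs=max(cv2.findContours(m2,cv2.RETR_EXTERNAL,cv2.CHAIN_APPROX_NONE)[0],key=cv2.contourArea)[:,0]
    return p,cs,p[cs[:,1],cs[:,0]][:,:2]*1000
if __name__=='__main__':
    c=np.load('last.npy',allow_pickle=True).item() if sys.argv[1]=='last' else cap('wrist')
    p,cs,e=hand(c)
    if sys.argv[2]=='round':
        R=float(sys.argv[3]); from scipy.optimize import least_squares
        f=lambda x,e:np.hypot(e[:,0]-x[0],e[:,1]-x[1])-R
        s=e[e[:,0]>5]; s=least_squares(f,[0,0],args=(s,),loss='soft_l1'); print('centre in tool mm',s.x.round(1),'res',np.abs(s.fun).mean().round(2))
    else:
        R=cv2.minAreaRect(e.astype(np.float32)); print('rect',np.round(R,1) if 0 else R, 'ext',e.min(0).round(1),e.max(0).round(1))
E
python3 hand.py last round 40
```

```text
plate z in tool 0.1829 slopes [ 0.001 -0.002] 11897
centre in tool mm [0.2 1.2] res 8.19
```

Request:
move_arm([
  {"translation": [-2,20,0],"yaw": 0},
  {"translation": [-2.3,20,10],"yaw": 0},
  {"translation": [0,14,15],"yaw": 0},
  {"translation": [0,5,15],"yaw": 0},
  {"translation": [0,0,0],"yaw": 0},
])

```text
time_s: 6.25
eef_pos: [0.492, 0.4401, 0.2939]
ee_rot: [-179.8, -0.2, -166.2]
force: [0.8, 0.5, -0.0]
width: 0.0245
finger_force: 39.4
```

```bash
python3 go.py .4922 .4407 .271; python3 loc.py now jar_small; python3 hand.py last round 40
```

```text
t 6.25 pose [0.492  0.4401 0.2939] [-179.8   -0.2 -166.2] w 0.0245 F [ 0.8  0.5 -0. ] j1,j6 [  56. -132.]
 turn rad 0.0 then shift mm [-0.3  0.5 22.9]
jar_small 0.08 few 0
plate z in tool 0.1829 slopes [ 0.002 -0.003] 11853
centre in tool mm [0.1 1.1] res 7.89
```

Lowering in small steps.

Request:
move_arm([
  {"translation": [0,0.5,5],"yaw": 0},
  {"translation": [0,0,5],"yaw": 0},
  {"translation": [0,0,4],"yaw": 0},
  {"translation": [0,0,3],"yaw": 0},
  {"translation": [0,0,2],"yaw": 0},
])

```text
time_s: 6.92
eef_pos: [0.4925, 0.4406, 0.2775]
ee_rot: [-180.0, -0.0, -166.2]
force: [0.4, 0.3, -0.3]
width: 0.0247
finger_force: 39.4
```

Request:
move_arm([
  {"translation": [0,0,2],"yaw": 0},
  {"translation": [0,0,1],"yaw": 0},
  {"translation": [0,0,0],"yaw": 0},
])

```text
time_s: 7.3
eef_pos: [0.4924, 0.4407, 0.2747]
ee_rot: [-180.0, -0.0, -166.2]
force: [-1.5, -0.5, -0.6]
width: 0.0246
finger_force: 39.4
```

Request:
move_arm([
  {"translation": [0,0,1.5],"yaw": 0},
  {"translation": [0,0,1.5],"yaw": 0},
  {"translation": [0,0,0],"yaw": 0},
])

```text
time_s: 7.68
eef_pos: [0.4924, 0.4407, 0.2716]
ee_rot: [-180.0, -0.0, -166.2]
force: [0.2, 0.7, -0.6]
width: 0.0249
finger_force: 39.5
```

```bash
python3 go.py .4922 .4407 .271;python3 go.py .4922 .4407 .271
```

```text
t 7.67 pose [0.4924 0.4407 0.2716] [-180.    -0.  -166.2] w 0.0249 F [ 0.2  0.7 -0.6] j1,j6 [  56. -132.]
 turn rad 0.0 then shift mm [0.2 0.1 0.6]
t 7.67 pose [0.4924 0.4407 0.2716] [-180.    -0.  -166.2] w 0.0249 F [ 0.2  0.7 -0.6] j1,j6 [  56. -132.]
 turn rad 0.0 then shift mm [0.2 0.1 0.6]
```

The plug is inside the mouth with no contact force, since the rim plane was passed. I am lowering the last bit, then opening.

Request:
move_arm([
  {"translation": [0,0,1],"yaw": 0},
  {"translation": [0,0,1],"yaw": 0},
  {"translation": [0,0,0],"yaw": 0},
])

```text
time_s: 8.05
eef_pos: [0.4925, 0.4407, 0.2713]
ee_rot: [180.0, 0.1, -166.2]
force: [-1.5, -0.7, 5.9]
width: 0.0247
finger_force: 40.1
```

Request:
move_arm([
  {"translation": [0,0,0],"yaw": 0},
  {"translation": [0,0,0],"yaw": 0},
  {"translation": [0,0,-10],"yaw": 0},
  {"translation": [0,0,-30],"yaw": 0},
  {"translation": [0,0,-30],"yaw": 0},
], claw=60)

```text
time_s: 8.68
eef_pos: [0.4925, 0.4407, 0.3408]
ee_rot: [-180.0, 0.0, -166.2]
force: [0.8, 0.3, 0.1]
width: 0.06
finger_force: 0.0
```

```bash
cat > seat.py <<'E'
import sys,loc; from h import *
n,h=sys.argv[1],float(sys.argv[2]); x,y=loc.O['jar_'+n][:2]
loc.O['seat']=(x,y,h+.008,h+.042); c=cap('wrist'); np.save('last.npy',c,allow_pickle=True); loc.loc(c,['seat'])
E
python3 seat.py small .08; python3 go.py .4037 .2721 .3;  python3 loc.py last.npy lid_large lid_square
```

```text
seat 0.088 8918  z 0.0883 rect [490.7 441.2] [77.9 78.3] 61.4 circ [490.4 441.4] 39.8 ext [451.  402.3] [530.  480.4]
seat 0.122 1550  z 0.1217 rect [489.7 440.7] [25.5 25.2] 56.6 circ [489.9 440.8] 13.1 ext [476.8 428.1] [502.9 453.4]
t 8.72 pose [0.4933 0.4414 0.3463] [ 179.8    0.5 -166.1] w 0.0601 F [1.1 0.7 4.4] j1,j6 [  56. -132.]
 turn rad 0.0 then shift mm [ 127.6 -142.9   46.3]
lid_large 0.016 9855 EDGE z 0.0163 rect [420.4 275.8] [ 75.5 111.5] 12.0 circ [403.4 272.4] 56.0 ext [372.7 216.4] [458.3 328.4]
lid_large 0.05 1177 EDGE z 0.0495 rect [403.9 273.3] [24.  27.3] 11.8 circ [403.3 273.1] 14.1 ext [391.2 259.3] [416.  286.9]
lid_square 0.016 7198 EDGE z 0.0162 rect [613.2 225.5] [90.7 95. ] 29.2 circ [613.2 225. ] 64.2 ext [552.  167.2] [674.9 286.9]
lid_square 0.05 981  z 0.0494 rect [611.6 226.9] [18.8 47.5] 28.6 circ [610.5 226.2] 24.4 ext [593.9 203.9] [629.2 249.8]
```

The small lid is seated, with its plate top at 88 mm and within about 2 mm of the jar's axis. Next is the large lid.

Request:
move_arm([
  {"translation": [22,-25,0],"yaw": 0},
  {"translation": [38,-43,0],"yaw": 0},
  {"translation": [38,-43,10],"yaw": 0},
  {"translation": [22,-24,20],"yaw": 0},
  {"translation": [7,-7.5,15],"yaw": 0},
])

```text
time_s: 9.35
eef_pos: [0.402, 0.2701, 0.295]
ee_rot: [180.0, 0.0, -166.2]
force: [1.1, 0.2, 0.1]
width: 0.0602
finger_force: 0.0
```

Request:
move_arm([
  {"translation": [0,0,0],"yaw": 0},
])

```text
time_s: 9.48
eef_pos: [0.4027, 0.2713, 0.2945]
ee_rot: [-180.0, -0.1, -166.2]
force: [0.3, 0.5, 1.1]
width: 0.0602
finger_force: 0.0
```

```bash
python3 go.py .4036 .272 .198;  python3 loc.py now lid_large jar_large lid_square
```

```text
t 9.47 pose [0.4027 0.2713 0.2945] [-1.800e+02 -1.000e-01 -1.662e+02] w 0.0602 F [0.3 0.5 1.1] j1,j6 [  53. -129.]
 turn rad 0.0 then shift mm [-1.   0.5 96.5]
lid_large 0.016 16021  z 0.0162 rect [402.4 271.3] [110.6 109.4] 10.6 circ [402.3 270.8] 55.7 ext [346.7 215.9] [458.  326.2]
lid_large 0.05 1230  z 0.0497 rect [401.6 270.4] [25.2 25.3] 59.4 circ [401.6 270.5] 13.1 ext [388.6 258. ] [414.4 283. ]
jar_large 0.07 few 0
lid_square 0.016 873 EDGE z 0.016 rect [584.7 208. ] [30.9 92.3] 27.6 circ [583.4 207.7] 47.3 ext [551.8 165. ] [615.  242.9]
lid_square 0.05 few 0
```

Request:
move_arm([
  {"translation": [0,0,30],"yaw": 0},
  {"translation": [0,0,40],"yaw": 0},
  {"translation": [0,0,20],"yaw": 0},
  {"translation": [0,0,6],"yaw": 0},
  {"translation": [0,0,0],"yaw": 0},
])

```text
time_s: 10.15
eef_pos: [0.4037, 0.2729, 0.1992]
ee_rot: [180.0, 0.1, -166.2]
force: [-0.1, 0.1, 0.3]
width: 0.0599
finger_force: 0.0
```

Request:
move_arm([
  {"translation": [0,0,0],"yaw": 0},
  {"translation": [0,0,0],"yaw": 0},
  {"translation": [0,0,0],"yaw": 0},
  {"translation": [0,0,0],"yaw": 0},
], claw=15)

```text
time_s: 10.65
eef_pos: [0.4034, 0.2723, 0.1999]
ee_rot: [179.9, 0.1, -166.2]
force: [-1.2, -0.7, 6.5]
width: 0.0245
finger_force: 39.2
```

Request:
move_arm([
  {"translation": [0,0,0],"yaw": 0},
  {"translation": [0,0,-20],"yaw": 0},
  {"translation": [0,0,-40],"yaw": 0},
  {"translation": [0,0,-40],"yaw": 0},
  {"translation": [0,0,-20],"yaw": 0},
])

```text
time_s: 11.28
eef_pos: [0.4031, 0.272, 0.3209]
ee_rot: [179.9, 0.2, -166.2]
force: [-0.1, 0.4, -1.7]
width: 0.0246
finger_force: 39.5
```

```bash
python3 go.py .445 0 .31;  python3 hand.py now round 56; python3 loc.py last.npy jar_large
```

```text
t 11.28 pose [0.4031 0.272  0.3209] [ 179.9    0.2 -166.2] w 0.0246 F [-0.1  0.4 -1.7] j1,j6 [  53. -129.]
 turn rad 0.0 then shift mm [  24.2 -274.2   10.9]
plate z in tool 0.1836 slopes [0.001 0.001] 27973
centre in tool mm [-0.  1.] res 10.59
jar_large 0.07 few 0
```

Request:
move_arm([
  {"translation": [3,-25,0],"yaw": 0},
  {"translation": [4,-45,0],"yaw": 0},
  {"translation": [4,-45,0],"yaw": 0},
  {"translation": [3,-35,0],"yaw": 0},
  {"translation": [0,0,0],"yaw": 0},
])

```text
time_s: 11.95
eef_pos: [0.4247, 0.1209, 0.3178]
ee_rot: [-180.0, -0.1, -166.4]
force: [-0.4, -0.5, -1.9]
width: 0.0249
finger_force: 39.7
```

```bash
python3 loc.py now jar_large; python3 go.py .445 -.0015 .28
```

```text
jar_large 0.07 5638  z 0.0693 rect [445.   -0.7] [101.6 104.6] 14.3 circ [444.2  -0.9] 52.7 ext [393.3 -52.9] [496.6  50.3]
t 12.0 pose [0.425  0.122  0.3181] [-1.800e+02 -1.000e-01 -1.663e+02] w 0.0248 F [ 0.2 -0.5 -1.1] j1,j6 [  37. -114.]
 turn rad 0.0 then shift mm [   9.8 -124.7   38.1]
```

Request:
move_arm([
  {"translation": [3,-40,0],"yaw": 0},
  {"translation": [3,-40,8],"yaw": 0},
  {"translation": [3,-30,15],"yaw": 0},
  {"translation": [0.5,-14.5,15],"yaw": 0},
  {"translation": [0,0,0],"yaw": 0},
])

```text
time_s: 12.62
eef_pos: [0.4455, -0.0003, 0.2794]
ee_rot: [-180.0, -0.2, -166.3]
force: [0.6, 0.1, -1.0]
width: 0.0246
finger_force: 39.9
```

Request:
move_arm([
  {"translation": [0,0,0],"yaw": 0},
])

```text
time_s: 12.75
eef_pos: [0.4461, 0.0007, 0.281]
ee_rot: [-180.0, 0.0, -166.1]
force: [0.4, 0.7, -1.8]
width: 0.0248
finger_force: 39.9
```

```bash
python3 go.py .445 -.0018 .2616
```

```text
t 12.75 pose [0.4461 0.0007 0.281 ] [-180.     0.  -166.1] w 0.0248 F [ 0.4  0.7 -1.8] j1,j6 [ 21. -97.]
 turn rad 0.0 then shift mm [ 1.6 -2.1 19.4]
```

Request:
move_arm([
  {"translation": [1,-1.7,4],"yaw": 0},
  {"translation": [0,0,5],"yaw": 0},
  {"translation": [0,0,4],"yaw": 0},
  {"translation": [0,0,3],"yaw": 0},
  {"translation": [0,0,0],"yaw": 0},
])

```text
time_s: 13.38
eef_pos: [0.4451, -0.0021, 0.2644]
ee_rot: [-180.0, -0.0, -166.2]
force: [0.3, -0.2, -0.1]
width: 0.0244
finger_force: 39.9
```

```bash
python3 go.py .445 -.0018 .2616
```

```text
t 13.38 pose [ 0.4451 -0.0021  0.2644] [-180.    -0.  -166.2] w 0.0244 F [ 0.3 -0.2 -0.1] j1,j6 [ 21. -97.]
 turn rad 0.0 then shift mm [0.  0.3 2.8]
```

Request:
move_arm([
  {"translation": [0,0,1.5],"yaw": 0},
  {"translation": [0,0,1.5],"yaw": 0},
  {"translation": [0,0,1],"yaw": 0},
  {"translation": [0,0,0],"yaw": 0},
])

```text
time_s: 13.88
eef_pos: [0.4452, -0.0021, 0.2618]
ee_rot: [-180.0, 0.0, -166.2]
force: [-2.3, 1.4, 7.4]
width: 0.0246
finger_force: 41.0
```

Request:
move_arm([
  {"translation": [0,0,0],"yaw": 0},
  {"translation": [0,0,0],"yaw": 0},
  {"translation": [0,0,-10],"yaw": 0},
  {"translation": [0,0,-30],"yaw": 0},
  {"translation": [0,0,-40],"yaw": 0},
], claw=60)

```text
time_s: 14.5
eef_pos: [0.445, -0.0022, 0.3415]
ee_rot: [-180.0, -0.1, -166.2]
force: [0.2, 0.4, 0.7]
width: 0.06
finger_force: 0.0
```

```bash
python3 seat.py large .07; python3 go.py .614 .2232 .32 -60
```

```text
seat 0.07800000000000001 17811  z 0.0783 rect [443.6  -1.5] [109.9 109.6] 72.1 circ [443.8  -1.5] 55.4 ext [388.5 -56.7] [499.1  53.5]
seat 0.11200000000000002 1400  z 0.1117 rect [442.5  -1.9] [25.4 24.9] 13.8 circ [442.7  -2.2] 13.2 ext [429.8 -14.6] [455.9  10.5]
t 14.55 pose [ 0.4467 -0.0019  0.3474] [-179.9    0.6 -166.1] w 0.0599 F [ 1.4 -0.2  4.8] j1,j6 [ 21. -97.]
 turn rad 1.29 then shift mm [111.3 257.4  27.4]
```

The large lid is seated (plate top at 78 mm, centred). Next is the square lid, turning the gripper to its bar on the way.

Request:
move_arm([
  {"translation": [-19.7,16.2,0],"yaw": -0.166},
  {"translation": [-22.1,12.7,0],"yaw": -0.166},
  {"translation": [-23.9,8.8,0],"yaw": -0.166},
  {"translation": [-25,4.8,0],"yaw": -0.166},
  {"translation": [-25.5,0.6,0],"yaw": -0.166},
])

```text
time_s: 15.18
eef_pos: [0.522, 0.1006, 0.3412]
ee_rot: [-180.0, 0.0, -118.3]
force: [0.7, 0.4, -0.1]
width: 0.0601
finger_force: 0.0
```

Request:
move_arm([
  {"translation": [-25.2,-3.6,0],"yaw": -0.166},
  {"translation": [-24.3,-7.8,0],"yaw": -0.166},
  {"translation": [-22.7,-11.7,0],"yaw": -0.166},
  {"translation": [-20.4,-15.2,10],"yaw": -0.166},
  {"translation": [-17.6,-18.4,15],"yaw": -0.166},
])

```text
time_s: 15.8
eef_pos: [0.5986, 0.2026, 0.3164]
ee_rot: [-179.9, 0.0, -70.8]
force: [-0.3, 0.4, 1.1]
width: 0.0604
finger_force: 0.0
```

Request:
move_arm([
  {"translation": [-14.4,-21.1,15],"yaw": -0.166},
  {"translation": [0,0,0],"yaw": 0},
  {"translation": [0,0,0],"yaw": 0},
])

```text
time_s: 16.18
eef_pos: [0.6131, 0.222, 0.3011]
ee_rot: [180.0, -0.0, -61.7]
force: [0.4, 0.6, -0.9]
width: 0.0601
finger_force: 0.0
```

```bash
python3 loc.py now lid_square lid_oblong; python3 go.py .614 .2232 .199 -61
```

```text
lid_square 0.016 12570  z 0.0161 rect [615.1 222.7] [91.  91.1] 29.2 circ [615. 223.] 63.0 ext [554.1 162.2] [675.8 283.3]
lid_square 0.05 1700  z 0.0495 rect [615.7 221.9] [17.6 43.3] 28.8 circ [615.7 222.1] 22.2 ext [599.  200.7] [632.2 243.6]
lid_oblong 0.016 few 0
lid_oblong 0.05 few 0
t 16.23 pose [0.6131 0.2218 0.3015] [-180.    -0.   -61.7] w 0.0601 F [ 0.5 -0.8  0.2] j1,j6 [34. -6.]
 turn rad -0.012 then shift mm [ -0.7  -1.5 102.5]
```

Request:
move_arm([
  {"translation": [0.5,-2.7,30],"yaw": -0.014},
  {"translation": [0,0,40],"yaw": 0},
  {"translation": [0,0,24],"yaw": 0},
  {"translation": [0,0,8],"yaw": 0},
  {"translation": [0,0,0],"yaw": 0},
])

```text
time_s: 16.85
eef_pos: [0.6161, 0.223, 0.1995]
ee_rot: [-180.0, -0.0, -60.8]
force: [-0.0, 0.1, 0.1]
width: 0.0601
finger_force: 0.0
```

Request:
move_arm([
  {"translation": [0,0,0],"yaw": 0},
  {"translation": [0,0,0],"yaw": 0},
  {"translation": [0,0,0],"yaw": 0},
  {"translation": [0,0,0],"yaw": 0},
  {"translation": [0,0,0],"yaw": 0},
], claw=8)

```text
time_s: 17.48
eef_pos: [0.6162, 0.2234, 0.2]
ee_rot: [-179.9, -0.0, -60.8]
force: [-1.2, -0.1, 5.9]
width: 0.0172
finger_force: 40.4
```

Request:
move_arm([
  {"translation": [0,0,-10],"yaw": 0},
  {"translation": [0,0,-30],"yaw": 0},
  {"translation": [0,0,-40],"yaw": 0},
  {"translation": [0,0,-40],"yaw": 0},
  {"translation": [0,0,-15],"yaw": 0},
])

```text
time_s: 18.1
eef_pos: [0.6161, 0.2233, 0.3364]
ee_rot: [-179.7, 0.0, -60.8]
force: [0.3, -0.1, -3.0]
width: 0.0171
finger_force: 39.5
```

```bash
python3 hand.py now rect; python3 go.py .394 -.249 .3 -42; python3 -c "
from h import *
save('w3',np.load('last.npy',allow_pickle=True).item()['color'])"; python3 -c "
from h import *
c=cap('wrist');np.save('last.npy',c,allow_pickle=True);save('w3',c['color'])"
```

```text
plate z in tool 0.1839 slopes [ 0.002 -0.001] 20701
rect ((10.07281494140625, 0.24954605102539062), (71.040283203125, 92.87305450439453), 0.37728142738342285) ext [-25.8 -46. ] [45.6 46.5]
t 18.15 pose [0.6162 0.2233 0.3371] [-179.7    0.   -60.8] w 0.0173 F [ 0.8  1.3 -0.2] j1,j6 [34. -5.]
 turn rad -0.328 then shift mm [150.9 499.7  37.1]
```

View pics/w3.png

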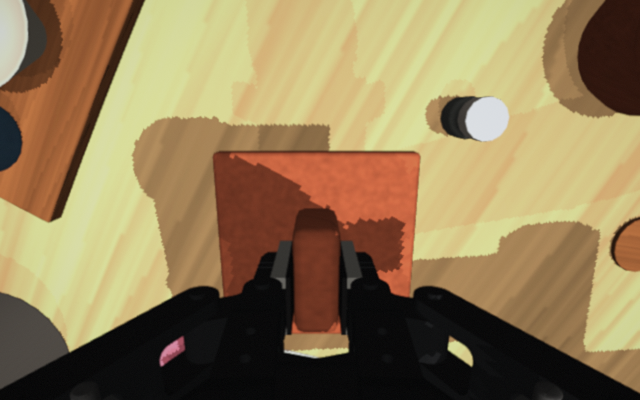

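The square lid hangs level and square in the fingers, plate edges at columns 215 to 420 and top edge at row 152. I am carrying it towards the square jar.

Request:
move_arm([
  {"translation": [0,0,-10],"yaw": -0.155},
  {"translation": [0,0,-10],"yaw": -0.155},
  {"translation": [10,30,0],"yaw": 0},
  {"translation": [16,50,0],"yaw": 0},
  {"translation": [16,50,0],"yaw": 0},
])

```text
time_s: 18.82
eef_pos: [0.5567, 0.0983, 0.3508]
ee_rot: [179.7, 0.1, -43.0]
force: [1.1, -1.0, -1.9]
width: 0.0171
finger_force: 39.5
```

Request:
move_arm([
  {"translation": [16,50,0],"yaw": 0},
  {"translation": [16,50,0],"yaw": 0},
  {"translation": [16,50,0],"yaw": 0},
  {"translation": [10,32,0],"yaw": 0},
  {"translation": [5,15,0],"yaw": 0},
])

```text
time_s: 19.45
eef_pos: [0.4681, -0.0889, 0.3519]
ee_rot: [179.8, 0.2, -43.1]
force: [-0.1, 0.7, -1.9]
width: 0.0173
finger_force: 39.5
```

Request:
move_arm([
  {"translation": [0,0,0],"yaw": 0},
])

```text
time_s: 19.58
eef_pos: [0.4691, -0.0881, 0.3526]
ee_rot: [179.9, 0.1, -43.1]
force: [1.5, 0.4, -1.5]
width: 0.0174
finger_force: 39.5
```

```bash
python3 go.py .394 -.249 .27 -42; python3 loc.py now jar_square jar_oblong; python3 -c "
from h import *
save('w4',np.load('last.npy',allow_pickle=True).item()['color'])"
```

```text
t 19.57 pose [ 0.4691 -0.0881  0.3526] [ 1.799e+02  1.000e-01 -4.310e+01] w 0.0174 F [ 1.5  0.4 -1.5] j1,j6 [ 9. 38.]
 turn rad -0.019 then shift mm [ 51.8 169.9  82.6]
jar_square 0.06 4403  z 0.0591 rect [ 395.2 -248.7] [86.1 82.5] 47.2 circ [ 394.7 -248.8] 58.1 ext [ 336.7 -306.9] [ 452.6 -191.3]
jar_oblong 0.05 few 0
```

View pics/w4.png

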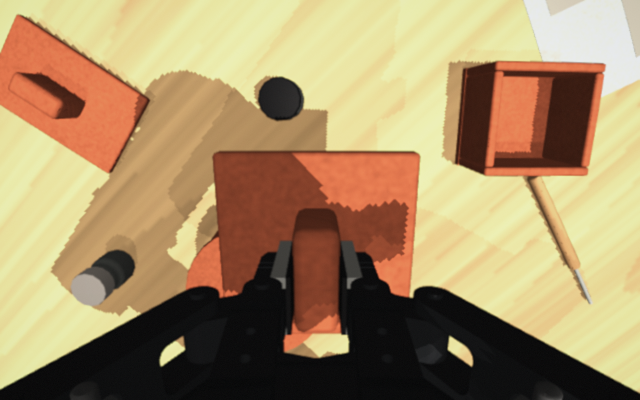

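The picture shows the square jar at (530,118), in line with the held lid. I am moving over it.

Request:
move_arm([
  {"translation": [14,42,0],"yaw": 0},
  {"translation": [16,50,0],"yaw": 0},
  {"translation": [14,42,20],"yaw": 0},
  {"translation": [8,24,30],"yaw": 0},
  {"translation": [3,10,22],"yaw": 0},
])

```text
time_s: 20.25
eef_pos: [0.3952, -0.2483, 0.2802]
ee_rot: [180.0, 0.1, -43.0]
force: [0.5, 0.7, -1.2]
width: 0.0173
finger_force: 39.7
```

Request:
move_arm([
  {"translation": [0,0,7],"yaw": 0},
  {"translation": [0,0,0],"yaw": 0},
])

```text
time_s: 20.5
eef_pos: [0.3961, -0.2473, 0.2746]
ee_rot: [180.0, 0.0, -42.9]
force: [-0.3, -0.5, -1.4]
width: 0.0175
finger_force: 39.7
```

```bash
python3 go.py .3945 -.2488 .2519 -42.8
```

```text
t 20.5 pose [ 0.3961 -0.2473  0.2746] [180.    0.  -42.9] w 0.0175 F [-0.3 -0.5 -1.4] j1,j6 [-12.  59.]
 turn rad -0.002 then shift mm [-0.2  2.2 22.7]
```

Request:
move_arm([
  {"translation": [0,1.7,5],"yaw": 0},
  {"translation": [0,0,5],"yaw": 0},
  {"translation": [0,0,5],"yaw": 0},
  {"translation": [0,0,4],"yaw": 0},
  {"translation": [0,0,0],"yaw": 0},
])

```text
time_s: 21.12
eef_pos: [0.3939, -0.2491, 0.2554]
ee_rot: [180.0, 0.0, -43.0]
force: [0.1, 0.4, -1.4]
width: 0.0171
finger_force: 39.7
```

Request:
move_arm([
  {"translation": [0,0,1.5],"yaw": 0},
  {"translation": [0,0,0],"yaw": 0},
])

```text
time_s: 21.38
eef_pos: [0.394, -0.2492, 0.2542]
ee_rot: [-180.0, -0.0, -43.0]
force: [1.0, -0.1, -2.0]
width: 0.0173
finger_force: 39.7
```

Request:
move_arm([
  {"translation": [0,0,1.5],"yaw": 0},
  {"translation": [0,0,1.5],"yaw": 0},
  {"translation": [0,0,0],"yaw": 0},
])

```text
time_s: 21.75
eef_pos: [0.3941, -0.2491, 0.2519]
ee_rot: [180.0, -0.0, -43.0]
force: [-2.5, 1.9, 3.9]
width: 0.0174
finger_force: 40.6
```

Request:
move_arm([
  {"translation": [0,0,0],"yaw": 0},
  {"translation": [0,0,0],"yaw": 0},
  {"translation": [0,0,-10],"yaw": 0},
  {"translation": [0,0,-40],"yaw": 0},
  {"translation": [0,0,-45],"yaw": 0},
], claw=60)

```text
time_s: 22.38
eef_pos: [0.3939, -0.2491, 0.3474]
ee_rot: [180.0, 0.1, -43.0]
force: [1.6, -0.4, -0.5]
width: 0.0602
finger_force: 0.0
```

```bash
python3 seat.py square .06; python3 go.py .6728 .0193 .32 12.5
```

```text
seat 0.068 13174  z 0.0681 rect [ 394.3 -249. ] [90.9 91. ] 47.0 circ [ 394.1 -248.5] 63.1 ext [ 331.  -311.6] [ 457.2 -186. ]
seat 0.10200000000000001 1785  z 0.1014 rect [ 395.1 -249.5] [17.7 43. ] 47.0 circ [ 395.  -249.4] 22.2 ext [ 375.  -268.7] [ 414.9 -230.1]
t 22.43 pose [ 0.3955 -0.2499  0.3541] [-179.8   -0.7  -42.9] w 0.0601 F [ 0.7 -1.   5. ] j1,j6 [-12.  59.]
 turn rad -0.967 then shift mm [ 328.9 -202.8   34.1]
```

The square lid is seated (plate top at 68 mm, angle 47.0 against the jar's 47.2). The oblong lid is last.

Request:
move_arm([
  {"translation": [1.7,-32.2,0],"yaw": 0.181},
  {"translation": [-4.1,-32,0],"yaw": 0.181},
  {"translation": [-9.8,-30.8,0],"yaw": 0.181},
  {"translation": [-15.2,-28.5,0],"yaw": 0.181},
  {"translation": [-20.1,-25.3,0],"yaw": 0.181},
])

```text
time_s: 23.05
eef_pos: [0.5109, -0.1364, 0.3468]
ee_rot: [-179.9, -0.0, -95.2]
force: [0.3, 0.3, 0.1]
width: 0.0599
finger_force: 0.0
```

Request:
move_arm([
  {"translation": [-24.3,-21.3,0],"yaw": 0.181},
  {"translation": [-27.7,-16.6,0],"yaw": 0.181},
  {"translation": [-30.3,-11.3,0],"yaw": 0.181},
  {"translation": [-31.8,-5.7,0],"yaw": 0.181},
  {"translation": [-32.3,0.1,10],"yaw": 0.181},
])

```text
time_s: 23.68
eef_pos: [0.6277, -0.0244, 0.3374]
ee_rot: [-179.9, 0.1, -147.1]
force: [0.9, -0.1, 0.6]
width: 0.06
finger_force: 0.0
```

Request:
move_arm([
  {"translation": [-31.7,5.9,20],"yaw": 0.181},
  {"translation": [-30.2,11.6,15],"yaw": 0.181},
  {"translation": [0,0,0],"yaw": 0},
  {"translation": [0,0,0],"yaw": 0},
])

```text
time_s: 24.18
eef_pos: [0.6731, 0.0194, 0.3015]
ee_rot: [-180.0, -0.0, -167.4]
force: [-0.4, -0.1, -0.4]
width: 0.0601
finger_force: 0.0
```

```bash
python3 loc.py now lid_oblong; python3 go.py .6728 .0193 .199 12.5
```

```text
lid_oblong 0.016 15137  z 0.0162 rect [671.9  19. ] [126.7  77.1] 12.6 circ [671.9  19.3] 73.0 ext [602.5 -31.3] [741.   69.8]
lid_oblong 0.05 1710  z 0.0495 rect [670.9  18.7] [43.5 17.4] 12.0 circ [670.9  18.6] 22.3 ext [648.7   6.4] [693.1  30.9]
t 24.23 pose [0.673  0.0191 0.302 ] [-180.     0.  -167.4] w 0.0602 F [-0.5  0.7  0.3] j1,j6 [ 15. -93.]
 turn rad 0.001 then shift mm [  0.2   0.2 103. ]
```

Request:
move_arm([
  {"translation": [1,0,30],"yaw": 0},
  {"translation": [0,0,40],"yaw": 0},
  {"translation": [0,0,24],"yaw": 0},
  {"translation": [0,0,8],"yaw": 0},
  {"translation": [0,0,0],"yaw": 0},
])

```text
time_s: 24.85
eef_pos: [0.6724, 0.019, 0.2]
ee_rot: [-180.0, 0.0, -167.5]
force: [0.1, -0.6, 0.8]
width: 0.0601
finger_force: 0.0
```

Request:
move_arm([
  {"translation": [0,0,0],"yaw": 0},
  {"translation": [0,0,0],"yaw": 0},
  {"translation": [0,0,0],"yaw": 0},
  {"translation": [0,0,0],"yaw": 0},
  {"translation": [0,0,0],"yaw": 0},
], claw=8)

```text
time_s: 25.48
eef_pos: [0.6727, 0.0194, 0.2004]
ee_rot: [-180.0, 0.1, -167.4]
force: [-1.3, -0.3, 6.2]
width: 0.017
finger_force: 42.9
```

Request:
move_arm([
  {"translation": [0,0,-10],"yaw": 0},
  {"translation": [0,0,-30],"yaw": 0},
  {"translation": [0,0,-40],"yaw": 0},
  {"translation": [0,0,-40],"yaw": 0},
  {"translation": [0,0,-15],"yaw": 0},
])

```text
time_s: 26.1
eef_pos: [0.6725, 0.0195, 0.3368]
ee_rot: [180.0, 0.2, -167.5]
force: [0.3, 0.8, -1.0]
width: 0.017
finger_force: 41.9
```

```bash
python3 hand.py now rect; python3 go.py .526 -.4355 .3 -104.6
```

```text
plate z in tool 0.1842 slopes [-0.001  0.005] 25029
rect ((21.102882385253906, 0.7183990478515625), (77.73682403564453, 87.09662628173828), 89.81684112548828) ext [-22.3 -38.2] [64.6 39.7]
t 26.15 pose [0.6726 0.0195 0.3376] [-180.     0.3 -167.5] w 0.0173 F [ 0.6 -0.5 -0.5] j1,j6 [ 15. -93.]
 turn rad -1.097 then shift mm [477.2  27.2  37.6]
```

Request:
move_arm([
  {"translation": [19.2,-32.8,0],"yaw": -0.157},
  {"translation": [24.1,-29.4,0],"yaw": -0.157},
  {"translation": [28.4,-25.2,0],"yaw": -0.157},
  {"translation": [32,-20.5,0],"yaw": -0.157},
  {"translation": [34.8,-15.2,0],"yaw": -0.157},
])

```text
time_s: 26.78
eef_pos: [0.6131, -0.1624, 0.3317]
ee_rot: [179.8, -0.1, -122.2]
force: [-0.3, 0.6, -2.3]
width: 0.0174
finger_force: 41.9
```

Request:
move_arm([
  {"translation": [36.8,-9.6,0],"yaw": -0.157},
  {"translation": [37.8,-3.7,0],"yaw": -0.157},
  {"translation": [20,0,0],"yaw": 0},
  {"translation": [0,0,0],"yaw": 0},
  {"translation": [0,0,0],"yaw": 0},
])

```text
time_s: 27.4
eef_pos: [0.586, -0.2525, 0.3335]
ee_rot: [179.9, 0.0, -104.5]
force: [-0.4, -0.1, -1.2]
width: 0.0173
finger_force: 41.8
```

```bash
python3 loc.py now jar_oblong; python3 hand.py last rect;python3 go.py .526 -.4355 .265 -104.6
```

```text
jar_oblong 0.05 113 EDGE z 0.0453 rect [ 542.7 -378.2] [ 0.7 64.8] 75.6 circ [ 542.6 -378.5] 32.4 ext [ 511.2 -386.5] [ 573.9 -370. ]
plate z in tool 0.1842 slopes [-0.001  0.005] 25037
rect ((20.1240234375, 0.383087158203125), (77.77376556396484, 86.60265350341797), 89.9726791381836) ext [-23.2 -38.5] [63.4 39.3]
t 27.45 pose [ 0.5861 -0.2523  0.3337] [ 180.     0.  -104.5] w 0.0171 F [ 0.8 -0.1 -1.2] j1,j6 [-9. -6.]
 turn rad 0.002 then shift mm [192.5  12.   68.7]
```

Request:
move_arm([
  {"translation": [30,2,0],"yaw": 0},
  {"translation": [50,3,0],"yaw": 0},
  {"translation": [50,3,0],"yaw": 0},
  {"translation": [40,3,25],"yaw": 0},
  {"translation": [22.5,1,43],"yaw": 0},
])

```text
time_s: 28.08
eef_pos: [0.5265, -0.4377, 0.2675]
ee_rot: [-179.7, -0.1, -104.5]
force: [-0.0, 0.9, -2.2]
width: 0.0171
finger_force: 41.9
```

Request:
move_arm([
  {"translation": [0,0,0],"yaw": 0},
  {"translation": [0,0,0],"yaw": 0},
])

```text
time_s: 28.32
eef_pos: [0.5271, -0.4359, 0.2673]
ee_rot: [-179.9, -0.1, -104.4]
force: [0.8, -0.3, -1.1]
width: 0.017
finger_force: 41.8
```

```bash
python3 go.py .526 -.4357 .2422 -104.6; python3 -c "
from h import *
c=cap('wrist'); save('w5',c['color'])"
```

```text
t 28.32 pose [ 0.5271 -0.4359  0.2673] [-1.799e+02 -1.000e-01 -1.044e+02] w 0.017 F [ 0.8 -0.3 -1.1] j1,j6 [-26.  12.]
 turn rad 0.003 then shift mm [ 0.1  1.1 25.1]
```

View pics/w5.png

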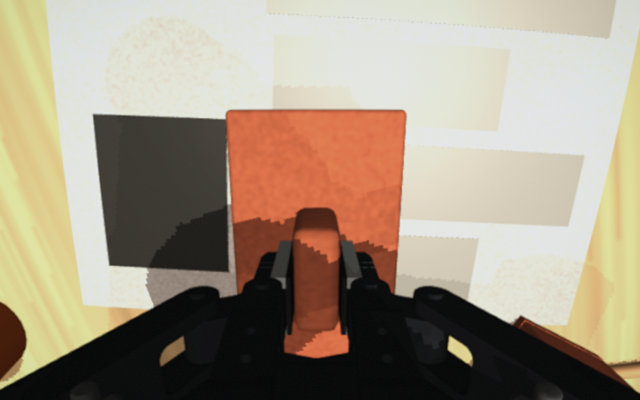

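The oblong lid (plate from column 227 to 406, top edge at row 110) hides the jar beneath it, as expected. I am lowering in small steps and checking force.

Request:
move_arm([
  {"translation": [0,0.5,6],"yaw": 0},
  {"translation": [0,0,6],"yaw": 0},
  {"translation": [0,0,5],"yaw": 0},
  {"translation": [0,0,3],"yaw": 0},
  {"translation": [0,0,0],"yaw": 0},
])

```text
time_s: 29.0
eef_pos: [0.5254, -0.4364, 0.2458]
ee_rot: [180.0, 0.0, -104.5]
force: [-0.2, 0.4, -1.4]
width: 0.0171
finger_force: 41.8
```

Request:
move_arm([
  {"translation": [0,0,1.5],"yaw": 0},
  {"translation": [0,0,0],"yaw": 0},
])

```text
time_s: 29.25
eef_pos: [0.5254, -0.4365, 0.2447]
ee_rot: [180.0, -0.0, -104.5]
force: [0.7, 0.3, -2.1]
width: 0.0171
finger_force: 41.8
```

Request:
move_arm([
  {"translation": [0,0,1.5],"yaw": 0},
  {"translation": [0,0,1.5],"yaw": 0},
  {"translation": [0,0,0],"yaw": 0},
])

```text
time_s: 29.62
eef_pos: [0.5256, -0.4364, 0.2425]
ee_rot: [-180.0, -0.0, -104.5]
force: [-0.6, 0.9, 2.4]
width: 0.0173
finger_force: 42.4
```

Request:
move_arm([
  {"translation": [0,0,0],"yaw": 0},
  {"translation": [0,0,0],"yaw": 0},
  {"translation": [0,0,-10],"yaw": 0},
  {"translation": [0,0,-40],"yaw": 0},
  {"translation": [0,0,-45],"yaw": 0},
], claw=60)

```text
time_s: 30.25
eef_pos: [0.5254, -0.4364, 0.3377]
ee_rot: [179.9, 0.0, -104.5]
force: [0.1, -0.7, 0.5]
width: 0.0598
finger_force: 0.0
```

Request:
move_arm([
  {"translation": [0,0,-20],"yaw": 0},
  {"translation": [0,0,0],"yaw": 0},
])

```text
time_s: 30.5
eef_pos: [0.5256, -0.4366, 0.3597]
ee_rot: [-179.7, -0.1, -104.5]
force: [0.1, 1.2, -1.1]
width: 0.06
finger_force: 0.0
```

```bash
python3 seat.py oblong .05; python3 go.py .5 -.4 .3; python3 -c "
from h import *
c=cap('top'); save('top1',c['color'])
import loc
for n,h in dict(small=.08,large=.07,square=.06,oblong=.05).items():
    x,y=loc.O['jar_'+n][:2]; loc.O[n]=(x,y,h+.008,h+.042); loc.loc(c,[n])"
```

```text
seat 0.058 13471  z 0.0581 rect [ 525.2 -436.7] [126.6  77.1] 75.6 circ [ 525.5 -436.7] 73.1 ext [ 472.7 -506.5] [ 577.8 -366.4]
seat 0.092 1527  z 0.0914 rect [ 525.1 -437.4] [43.2 17.7] 75.7 circ [ 525.1 -437.5] 22.2 ext [ 512.2 -459.6] [ 537.6 -415.3]
t 30.55 pose [ 0.5253 -0.4363  0.3575] [-179.9    0.  -104.5] w 0.0599 F [ 0.2  0.3 -0.8] j1,j6 [-26.  12.]
 turn rad 0.0 then shift mm [-28.8  33.6  57.5]
small 0.088 346  z 0.0881 rect [492.3 439.2] [74.6 74.1] 1.5 circ [492.4 439.1] 39.9 ext [455.3 401.8] [529.3 476.6]
small 0.122 51  z 0.1221 rect [491.7 439.7] [26.4 22.9] 89.5 circ [491.5 439.8] 13.3 ext [480.2 426.5] [503.2 452.9]
large 0.07800000000000001 717  z 0.0777 rect [447.9   2. ] [ 98.  105.5] 44.4 circ [445.5  -1.5] 55.0 ext [390.6 -56.5] [500.1  52.3]
large 0.11200000000000002 48  z 0.1111 rect [444.   -0.6] [22.5 22.7] 89.3 circ [444.   -0.6] 12.3 ext [432.6 -11.9] [455.4  10.7]
square 0.068 254  z 0.0674 rect [ 408.9 -231.6] [47.  91.5] 47.6 circ [ 408.  -232.7] 50.4 ext [ 359.8 -254.1] [ 456.1 -185.5]
square 0.10200000000000001 few 0
oblong 0.058 220  z 0.0574 rect [ 516.5 -468.3] [57.3 77.2] 75.5 circ [ 516.7 -466.7] 45.5 ext [ 476.2 -491.9] [ 559.2 -432.4]
oblong 0.092 41  z 0.0911 rect [ 523.3 -443.6] [25.8 18.5] 71.2 circ [ 524.5 -443.4] 14.2 ext [ 511.6 -457.1] [ 531.9 -429.5]
```

View pics/top1.png

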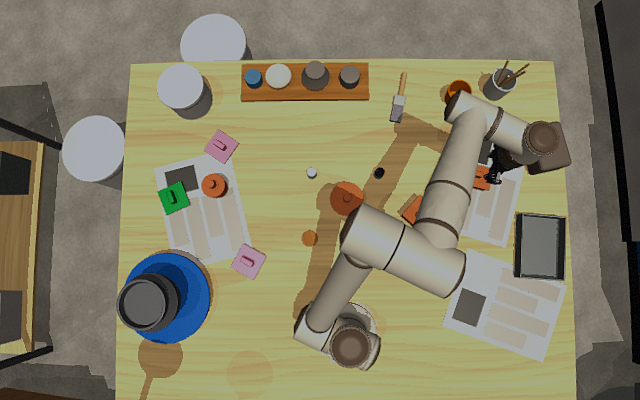

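The final top view shows the lids on their jars: small at (215,185), large at (346,198), and square near (412,208) and oblong near (481,178) partly behind the arm. The bottles still stand at (311,172) and (379,172). The gripper is clear, so I am handing in.

```bash
python3 -c "
from workcell import r
print(r.finish_job())"
```

```text
the job is handed in; nothing more can be done
None
```

All four lids are on their own jars, measured flat on the rims, centred to about 2 mm and lined up; the bottles look undisturbed and the job is handed in at about 30 s, though the hand-in returned no verdict.

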